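# Draw pipe clamps from the chute into a bin and weigh them

## Task

Pick up the empty bin by its leaning handle, hold it under the mouth of the parts chute and gently push the hanging paddle back with the bin's end wall, so that the gate drops and all three pipe clamps slide into the held bin; none may fall on the bench, and the gripper itself must not touch the chute or its paddle. Then set the bin with the clamps gently down on the middle of the bench scale's plate and let go, leaving the other things on the bench where they were.

Things in the scene. Friction and masses are not known exactly. Their poses are not given: they have to be found in the camera images.
- bin: Open rectangular blue plastic bin, 170 (its x) x 120 (its y) x 65 mm high, walls 4 mm, 120 to 200 g. Origin: centre of its underside, z up. On its -x end wall is a leaning handle plate; the plain +x end wall is the one that pushes the paddle.
- bin_handle (a point): Where to pinch the bin's handle, at (-94, 0, 98) mm in the bin's frame. The handle is a flat plate 46 mm wide (along the bin's y), 8 mm thick, leaning outwards from the wall 12 degrees off the vertical: from (x -85, z 55) up to (x -99, z 120). Pinch it across its thickness, gripper tilted 12 degrees to lie along it. Axes as the bin's.
- chute: Fixed steel parts chute on grey legs. Origin: on the bench under the middle of its lip (mouth edge). The floor, 50 mm wide between 40 mm side walls, rises from the lip towards its +x at 30 degrees, 250 mm long; the mouth opens to -x. Legs at x +75 to +205 mm, y +-33 to +-47 mm. Pushing it with more than 25 N damages it.
- chute_lip (a point): Middle of the chute's lip, 170 mm above the bench; axes as the chute's. A 15 mm high stop stands across the mouth here; open, it is a ramp ending about 30 mm in front (-x) of the lip, 142 mm up. The clamps then slide out to -x at up to about 1 m/s.
- chute_pin (a point): The level pin (along y, 7 mm behind the lip, 151 mm up) of the sprung rocker: stop above, paddle below, 64 mm wide, leaning forward. Its lower edge is 101 to 112 mm up, 35 to 50 mm in front of the lip, set differently each day. Pushed to +x by a wall with its rim 115 to 125 mm up, it needs 2 to 5 N after a brief knock; the stop clears after 55 degrees, end stop at 75, where force rises steeply. Springs shut.
- chute_catch (a point): A good place for the bin's origin while catching, 85 mm in front of the lip and 55 mm above the bench, bin's axes as the chute's. Bring it in along the chute's +x from 65 mm or more further back (with its rim under 98 mm it passes below the paddle); with the paddle at its end stop the bin is 0 to 20 mm beyond this point.
- scale: Fixed bench scale, 240 (its x) x 220 mm, grey with a flat steel plate 220 (x) x 200 (y) mm, top 70 mm above the bench, which gives a millimetre or two under load. Origin: on the bench under the plate's centre. Setting down with more than 30 N damages it.
- table: The bench, its top at z = 0.
- tray: Bystander: blue divided tray 80 x 140 x 60 mm, origin at the centre of its underside.
- carton: Bystander: carton 80 x 110 x 80 mm, origin at the centre of its underside.
- flange: Bystander: steel flange, 100 mm across, 40 mm high, origin at the centre of its underside.
- pencup: Bystander: grey cup, 76 mm across, 95 mm high, origin at the centre of its underside.
- tape: Bystander: roll of tape, 104 mm across, 24 mm high, origin at the centre of its underside.
- stapler: Bystander: stapler 150 x 36 x 38 mm, origin at the centre of its underside.
- notepad: Bystander: notepad 150 x 100 x 12 mm, origin at the centre of its underside.
- clamp0: Grey plastic pipe-clamp half: a block 60 (its x) x 40 x 28 mm with a 26 mm wide trough across its top, 35 to 70 g. Origin: centre of its underside. Lies first, at the gate in the chute's queue of three, its x axis up the slope.
- clamp1: Grey plastic pipe-clamp half: a block 60 (its x) x 40 x 28 mm with a 26 mm wide trough across its top, 35 to 70 g. Origin: centre of its underside. Lies second in the chute's queue of three, its x axis up the slope.
- clamp2: Grey plastic pipe-clamp half: a block 60 (its x) x 40 x 28 mm with a 26 mm wide trough across its top, 35 to 70 g. Origin: centre of its underside. Lies last in the chute's queue of three, its x axis up the slope.

How it is judged:
By the outcome, as a careful person would: the job done as asked, in the order asked, and still so for the second after the job is handed in, with the robot touching nothing.
It also fails if it takes over 64 s, if anything falls off the work surface, if the arm or the gripper's body presses on something with over 40 N, if the wrist force passes 120 N, or if a joint passes its speed limit or range.

## Robot

A 6-joint arm with a two-finger parallel gripper is mounted at the origin on the work surface. World frame = base frame: x ahead of the robot, y to its left, z up, the work surface at z = 0. Lengths are in m, angles in degrees, forces in N, time in s.
With the tool pointing down it reaches from about 0.3 to 0.75 m from the base axis. Payload 8.5 kg.
Tool frame: the origin (TCP) lies at the very end of the fingers, on their centre line; the grasp point (between the pads) lies 19 mm behind it; z points along the fingers, y is the line along which they close (so a half turn about z gives the same grasp; the last joint's range is limited). The gripper opens to 85 mm and grips with 20 to 120 N. Pads are 22 mm wide; open, the fingers measure 114 mm over their backs; the gripper's body (76 mm by 85 mm) begins 54 mm behind the grasp point. The pads swing forward as they close: fully open they stand 13 mm farther back than shut.
Start: joints at [52.752, 21.807, 74.336, -0, 83.858, -12.336], TCP at [0.232, 0.499, 0.231] pointing down, gripper open.
Joint ranges: [-178.18, 178.18], [-50.72, 133.34], [12.68, 142.11], [-81.47, 261.47], [9.98, 163.14], [-165.26, 165.26]. Speed limits (degrees/s): [136.94, 136.94, 180, 180, 180, 180].

## Interface

Orientations are given as a 3x3 rotation matrix whose columns are the frame's x, y, z axes.
In Python, from rig import env gives the robot as it stands.
- The arm moves only by the tool move_arm, never from a script. Its argument "plan" is a list of rows, each a list of 7 numbers: the turn, a rotation vector about the tool's x, y, z in degrees, then the shift along the tool's x, y, z in cm, then the gripper command: -1 is shut, 1 is fully open, values between are in proportion. In form: [[ax, ay, az, tx, ty, tz, jaw], ...]. A call has 1 to 5 rows; each row is the pose to reach, as a shift and turn from the pose commanded when the call began, along the tool's axes at that moment; what a row does not reach only later rows make up. A row lasts 1/10 s, in which the tool goes at most 50 mm and 8.59 degrees, less where a joint would pass 70% of its speed; a pose out of reach is approached as far as the arm can. A call with a gripper value outside its range is refused whole. The fingers move at their own pace and stop on an object; "squeeze" is the grip in N (left out, the last holds). Time passes only in rows, so rows that repeat a pose let the fingers close. It gives the time, the measured TCP pose, the force, the opening and the grip force at its end, in the units of the state.
- env.observe(): the state, without advancing time (a new reading comes with each control period).
- env.get_image(name): name is "scene" or "top" or "wrist"; returns a dict with "color" (384x512x3 uint8, red, green, blue), "fov_y" (degrees; the focal length in pixels is half the picture's height over the tangent of half this angle, whatever the lens; pixels are square), "cx", "cy" (the principal point, pixels), "R" (3x3) and "t" (3): a world point X has camera coordinates R X + t. Camera axes: x right, y down, z forward; pixel columns grow to the right and rows downward; lengths in m; the calibration is good to about 2 mm. A picture is of the moment at which its call begins. There is no depth.
- env.close_job(): hands the job in; it is judged then, once.
Trained networks look in a picture, given as the dict that the camera call returned (one of the last four; its "shot" number tells which), for a name from the list of things; names that differ only in an ending like _2 or _b are one class to them, and where a whole thing is asked for, a point or a joint stands for the part that bears it (a point fixed in the world has none). Each returns a list of dicts, best first, with "conf" (0 to 1); they miss things now and then, are a little off and sometimes report something else, mostly with a low value. They report only what shows in the picture. A call takes as long as a camera call.
- env.outline_of(target, picture): "mask" (384x512 bool, what is visible of it) and "bbox" ([centre column, centre row, width, height] in pixels, round what is visible of it).
- env.tip_of(target, picture): "pixel" ([column, row] in pixels: a listed point, or the origin of a listed thing).
The state is a dict: "time_s": time; "q": joint angles; "qvel": joint speeds; "joint_efforts": joint torques, N m; "position": TCP position; "tool_rot": TCP orientation; "ft_force": force on the tool from outside, world axes, zero at the start; "wrist_torque": the same for the moment, N m; "grip_width": finger opening in m; "gripper_force": force on a finger pad.
Only numpy, scipy, OpenCV 4.12 (cv2) and the standard library are available. Lean on these libraries where they do the work, as an engineer would, in place of code of your own. Each camera call takes 0.05 s, during which the arm holds its last target. There are 200 camera calls.

## Working session

There is one attempt and no reset: what is moved stays moved. The work goes in short steps, Python scripts to look and compute and a tool call to move; the robot and the scene stay as the last step left them, time stands still between calls to the robot, and variables do not carry over. Pictures are saved under pics/ and viewed, at most 11 in all, crops included, and the job is handed in when it is done.

Besides the shell and the picture viewer there is one more tool, called after ">>>" as a command line: name --pt "numbers of a row" for each row, then --argument value for the rest. move_arm: Moves the arm, as the interface text tells. Its arguments: {"type":"object","properties":{"plan":{"type":"array"},"squeeze":{"type":"number"}},"required":["plan"]}

```bash
ls; mkdir -p pics
cat > look.py <<'E'
from rig import env
import numpy as np, cv2
def ray(p,px):
    f=p["color"].shape[0]/2/np.tan(np.radians(p["fov_y"])/2)
    R=np.array(p["R"]);t=np.array(p["t"])
    d=R.T@np.array([(px[0]-p["cx"])/f,(px[1]-p["cy"])/f,1.]);return -R.T@t,d
def at_z(p,px,z):
    o,d=ray(p,px);return o+d*(z-o[2])/d[2]
def proj(p,X):
    f=p["color"].shape[0]/2/np.tan(np.radians(p["fov_y"])/2)
    c=np.array(p["R"])@np.array(X)+np.array(p["t"]);return np.array([p["cx"]+f*c[0]/c[2],p["cy"]+f*c[1]/c[2]])
def tri(obs):
    A=np.zeros((3,3));b=np.zeros(3)
    for p,px in obs:
        o,d=ray(p,px);d=d/np.linalg.norm(d);M=np.eye(3)-np.outer(d,d);A+=M;b+=M@o
    return np.linalg.solve(A,b)
def save(p,n,s=1.0):
    cv2.imwrite(n,cv2.resize(p["color"][:,:,::-1],None,fx=s,fy=s,interpolation=cv2.INTER_CUBIC))
E
python3 - <<'E'
from look import *
np.set_printoptions(precision=4,suppress=True)
P={n:env.get_image(n) for n in("scene","top","wrist")}
im=np.hstack([P["scene"]["color"],P["top"]["color"]])
for n in("scene","top"): save(P[n],f"pics/{n}0.png",1.5)
for n in P: print(n,P[n]["fov_y"],-np.array(P[n]["R"]).T@P[n]["t"])
for k in("bin","bin_handle","chute","chute_lip","chute_pin","chute_catch","scale","tray","carton","flange","pencup","tape","stapler","notepad","clamp0"):
    o={}
    for n in("scene","top","wrist"):
        r=env.tip_of(k,P[n])
        if r: o[n]=r[0]; print(k,n,np.round(r[0]["pixel"],1),round(r[0]["conf"],2),at_z(P[n],r[0]["pixel"],0))
    if len(o)>1: print("   tri",tri([(P[n],o[n]["pixel"]) for n in o]))
E
```

```text
pics
scene 47.13321833082157 [ 1.6617 -0.5393  1.2174]
top 55.83608159702917 [0.2898 0.0367 1.3878]
wrist 60.62310713201474 [0.1587 0.5332 0.3741]
bin scene [243.9 242.2] 0.91 [ 0.6102 -0.0292  0.    ]
bin top [269.5 189.7] 0.62 [ 0.5933 -0.0306  0.    ]
   tri [ 0.5977 -0.0276 -0.0129]
bin_handle scene [283.4 169.9] 0.74 [0.2808 0.337  0.    ]
bin_handle top [265.7 207.5] 0.72 [ 0.5238 -0.0101  0.    ]
   tri [0.5269 0.0753 0.2514]
chute scene [237.1 204. ] 0.6 [0.3996 0.043  0.    ]
chute top [188.8 199.4] 0.59 [0.5779 0.2861 0.    ]
   tri [0.5174 0.1317 0.1133]
chute_lip scene [315.8 188.2] 0.81 [0.4606 0.3964 0.    ]
chute_lip top [182.  183.3] 0.72 [0.6444 0.3106 0.    ]
   tri [0.6068 0.2819 0.1482]
chute_pin scene [314.9 189.4] 0.88 [0.4658 0.3882 0.    ]
chute_pin top [181.6 184.4] 0.61 [0.6401 0.3123 0.    ]
   tri [0.6039 0.283  0.1404]
chute_catch top [268.4 188.8] 0.31 [ 0.5972 -0.0265  0.    ]
scale scene [190.6 262.8] 0.87 [ 0.615  -0.2469  0.    ]
scale top [326.4 184.9] 0.65 [ 0.596  -0.2557  0.    ]
   tri [ 0.6013 -0.2509 -0.0116]
tray scene [296.5 267.4] 0.61 [0.8
[... 417 characters left out ...]
 [0.5432 0.4486 0.0439]
pencup top [385.1 187.2] 0.79 [ 0.5697 -0.4854  0.    ]
tape scene [283.8 174. ] 0.58 [0.3086 0.3228 0.    ]
tape top [178.6 272.7] 0.82 [0.3021 0.3334 0.    ]
   tri [ 0.3008  0.3318 -0.0076]
stapler scene [141.  213.3] 0.65 [ 0.2746 -0.3318  0.    ]
stapler top [355.2 264.4] 0.65 [ 0.2826 -0.3288  0.    ]
   tri [ 0.2817 -0.3302  0.0048]
notepad scene [339.6 178.8] 0.51 [0.4527 0.5295 0.    ]
notepad top [115. 242.] 0.55 [0.434  0.5706 0.    ]
notepad wrist [360.7 266.1] 0.67 [0.4194 0.5588 0.    ]
   tri [ 0.432   0.5625 -0.0192]
clamp0 scene [340.4 183. ] 0.46 [0.4793 0.5147 0.    ]
clamp0 top [174.4 162.2] 0.81 [0.7331 0.3382 0.    ]
   tri [0.6779 0.3122 0.207 ]
```

View pics/top0.png

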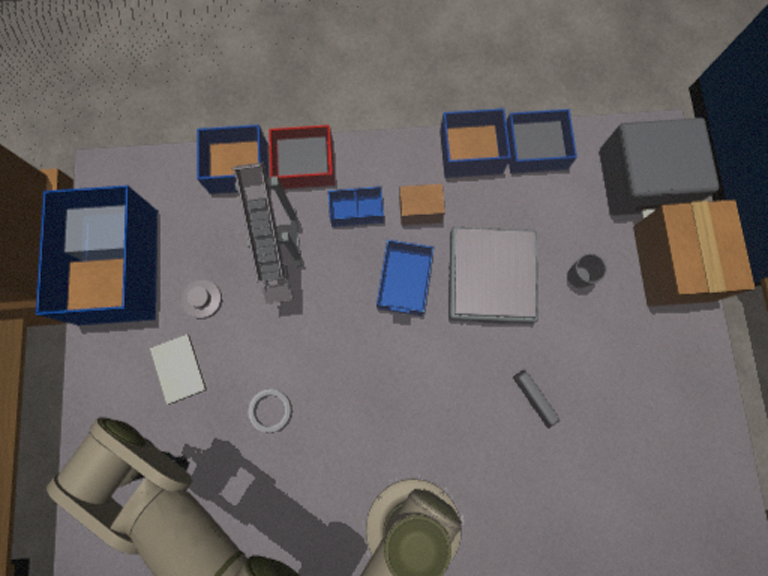

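View pics/scene0.png

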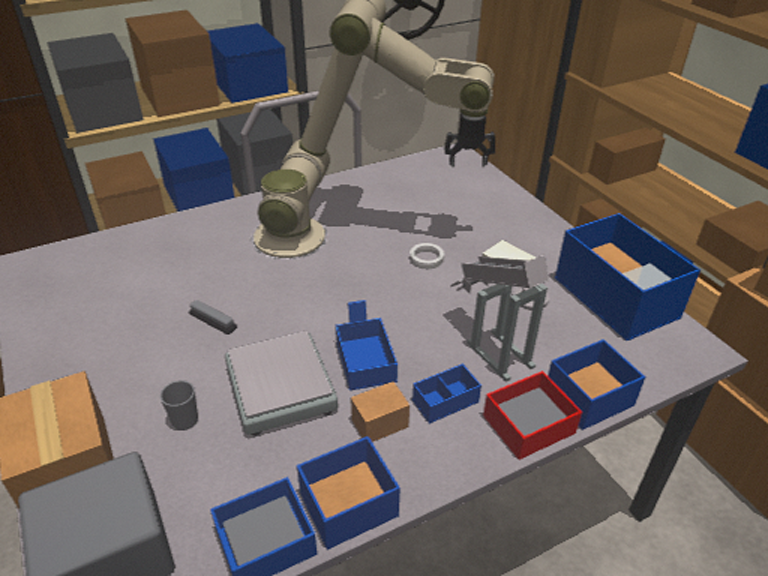

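The top view shows the bin at about (270,185) with its handle towards the robot. The chute's mouth is near (180,187) with its slope running away from the robot, and the scale is at about (328,183).

```bash
cat >> look.py <<'E'
from scipy.optimize import minimize
def T(x,y,z,yaw,pts):
    c,s=np.cos(np.radians(yaw)),np.sin(np.radians(yaw));p=np.asarray(pts,float)
    return p@np.array([[c,s,0],[-s,c,0],[0,0,1]])+[x,y,z]
def box(x0,x1,y0,y1,z0,z1): return [[x,y,z] for x in(x0,x1) for y in(y0,y1) for z in(z0,z1)]
BIN=[box(-.085,.085,-.06,.06,0,.065),[[x,y,z] for y in(-.023,.023) for x,z in((-.081,.055),(-.089,.055),(-.095,.12),(-.103,.12))]]
SCALE=[box(-.12,.12,-.11,.11,0,.07)]
S=8
def iou(parts,v,obs):
    tot=0
    for p,m in obs:
        k=np.zeros(m.shape,np.uint8)
        for b in parts:
            h=cv2.convexHull(np.array([proj(p,q) for q in T(v[0],v[1],v[3],v[2],b)],np.float32)+0.0)
            cv2.fillConvexPoly(k,np.round(h*16).astype(np.int32),1,shift=4)
        k=k>0;tot+=(k&m).sum()/(k|m).sum()
    return tot/len(obs)
def fit(parts,v,obs,z=0):
    f=lambda u:-iou(parts,[u[0]/100,u[1]/100,u[2]*3,z],obs)
    best=None
    for d in (0,8,-8):
        u0=np.array([v[0]*100,v[1]*100,(v[2]+d)/3])
        r=minimize(f,u0,method="Nelder-Mead",options=dict(initial_simplex=u0+np.vstack([np.zeros(3),np.eye(3)*1.5]),xatol=.01,fatol=1e-5))
        if best is None or r.fun<best.fun: best=r
    return np.array([best.x[0]/100,best.x[1]/100,best.x[2]*3]),-best.fun
E
python3 - <<'E'
from look import *
np.set_printoptions(precision=4,suppress=True)
P={n:env.get_image(n) for n in("scene","top")}
for k,parts,v in(("bin",BIN,[.6,-.03,-10]),("scale",SCALE,[.6,-.25,0])):
    M={n:env.outline_of(k,P[n])[0]["mask"] for n in P}
    for ns in(("top",),("scene",),("scene","top")): print(k,ns,fit(parts,v,[(P[n],M[n]) for n in ns]))
c=P["top"]["color"][100:215,145:215,::-1];s=P["scene"]["color"][150:255,295:375,::-1]
c=cv2.resize(c,(350,575),interpolation=cv2.INTER_CUBIC);s=cv2.resize(s,(438,575),interpolation=cv2.INTER_CUBIC)
cv2.imwrite("pics/chute.png",np.hstack([c,s]))
E
```

```text
bin ('top',) (array([  0.6017,  -0.0315, -13.8874]), np.float64(0.9154481881754609))
bin ('scene',) (array([  0.6043,  -0.0293, -14.4729]), np.float64(0.9580736543909348))
bin ('scene', 'top') (array([  0.6026,  -0.0297, -13.2344]), np.float64(0.9338171805126575))
scale ('top',) (array([ 0.5966, -0.2569, -7.7458]), np.float64(0.8834493041749503))
scale ('scene',) (array([ 0.5834, -0.2535, -7.4731]), np.float64(0.8881497905888149))
scale ('scene', 'top') (array([ 0.5874, -0.2552, -7.7924]), np.float64(0.8811133850175032))
```

View pics/chute.png

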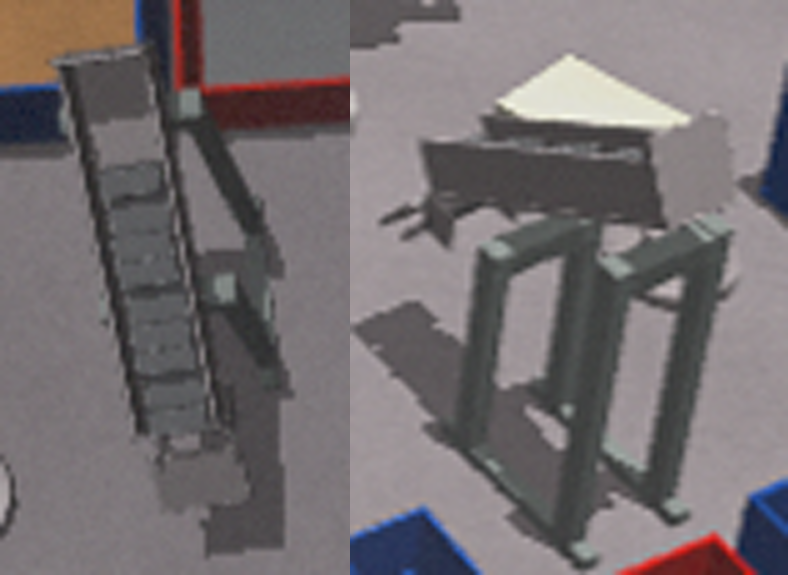

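```bash
cat >> look.py <<'E'
c30,s30=np.cos(np.pi/6),np.sin(np.pi/6)
def tr(u,y,w): return [u*c30-w*s30,y,.17+u*s30+w*c30]
CH=[[tr(u,y,w) for u in(0,.25) for y in(-.027,.027) for w in(-.003,.04)]]
LEGS=[box(x-.007,x+.007,y-.007,y+.007,0,.17+x*.577) for x in(.082,.198) for y in(-.04,.04)]
E
python3 - <<'E'
from look import *
np.set_printoptions(precision=4,suppress=True)
P={n:env.get_image(n) for n in("scene","top")}
t=P["top"]
C=[at_z(t,(a/1.5,b/1.5),.07) for a,b in((452,228),(536,228),(537,318),(451,318))];print("scale",np.array(C),np.mean(C,0))
near=[at_z(t,(145+a/5,100+b/5),.205) for a,b in((139,432),(228,430))]
far=[at_z(t,(145+a/5,100+b/5),.33) for a,b in((57,65),(152,47))]
print("near",near,"far",far)
d=np.mean(far,0)-np.mean(near,0);print("len",np.hypot(d[0],d[1]),"yaw",np.degrees(np.arctan2(d[1],d[0])))
M={n:env.outline_of("chute",P[n])[0]["mask"] for n in P}
for n in M: print(n,M[n].sum())
y0=np.degrees(np.arctan2(d[1],d[0]));v0=np.r_[np.mean(near,0)[:2]+.02*d[:2]/np.hypot(*d[:2]),y0]
for ns in(("top",),("scene",),("scene","top")):
    r=fit(CH+LEGS,v0,[(P[n],M[n]) for n in ns]);print(ns,r)
v=r[0]
out=[]
for n,(a,b,w,h) in(("top",(145,100,70,115)),("scene",(295,150,80,105))):
    im=cv2.resize(P[n]["color"][b:b+h,a:a+w,::-1],(w*5,h*5),interpolation=cv2.INTER_CUBIC)
    m=cv2.resize(M[n][b:b+h,a:a+w].astype(np.uint8),(w*5,h*5),interpolation=0)
    cv2.drawContours(im,cv2.findContours(m,cv2.RETR_EXTERNAL,cv2.CHAIN_APPROX_NONE)[0],-1,(0,255,255),1)
    for vv,col in((v,(0,0,255)),(v0,(0,255,0))):
        q=[((proj(P[n],x)-[a,b])*5+2.5).astype(int) for x in T(vv[0],vv[1],0,vv[2],CH[0])]
        for i,j in((0,1),(2,3),(0,2),(1,3),(4,5),(6,7),(4,6),(5,7),(0,4),(1,5),(2,6),(3,7)): cv2.line(im,tuple(map(int,q[i])),tuple(map(int,q[j])),col,1)
    out.append(cv2.copyMakeBorder(im,0,575-h*5,0,0,cv2.BORDER_CONSTANT))
cv2.imwrite("pics/chfit.png",np.hstack(out))
E
```

```text
scale [[ 0.7158 -0.1601  0.07  ]
 [ 0.7001 -0.3735  0.07  ]
 [ 0.47   -0.3454  0.07  ]
 [ 0.4857 -0.1347  0.07  ]] [ 0.5929 -0.2535  0.07  ]
near [array([0.5836, 0.3011, 0.205 ]), array([0.5806, 0.2418, 0.205 ])] far [array([0.7923, 0.3186, 0.33  ]), array([0.8001, 0.2591, 0.33  ])]
len 0.21476161961310083 yaw 4.640328368291749
scene 2344
top 1686
('top',) (array([0.5995, 0.2767, 4.899 ]), np.float64(0.500406834825061))
('scene',) (array([0.6005, 0.283 , 2.1238]), np.float64(0.7240601503759398))
('scene', 'top') (array([0.5995, 0.279 , 3.8871]), np.float64(0.6059887925470769))
```

View pics/chfit.png

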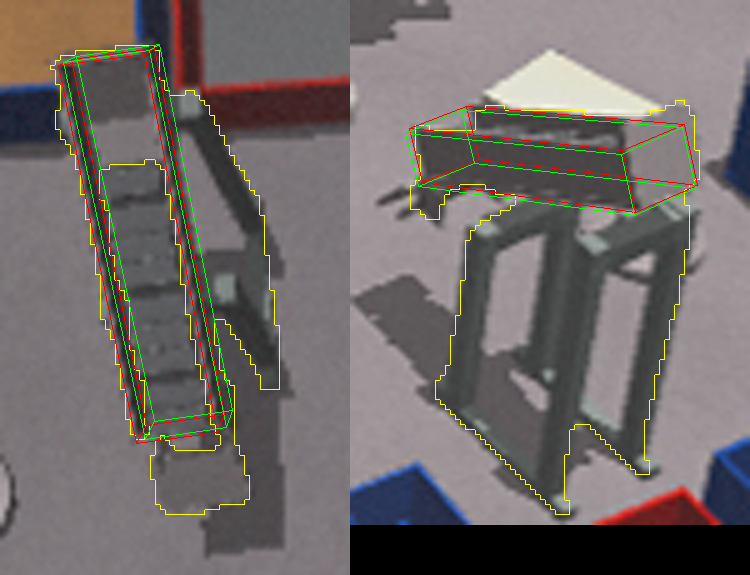

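The red box lies on the trough in both views, so the lip sits at about (0.600, 0.278) with a yaw of 4.5°. Next I plan the pre-grasp above the handle.

```bash
cat >> look.py <<'E'
from scipy.spatial.transform import Rotation as Ro
B=np.radians(12)
def grasp(x,y,z,yaw,back=0.0,sg=None):
    "TCP pose for bin pose; back = retreat along the tool axis"
    Rb=Ro.from_euler("z",yaw,degrees=True).as_matrix()
    zt=np.array([np.sin(B),0,-np.cos(B)]);g=np.array([-.094,0,.098])+(.019-back)*zt
    c=[]
    for s in(1,-1):
        yt=s*np.array([np.cos(B),0,np.sin(B)]);c.append(Rb@np.c_[np.cross(yt,zt),yt,zt])
    R0=np.array(env.observe()["tool_rot"]).reshape(3,3)
    R=min(c,key=lambda R:Ro.from_matrix(R0.T@R).magnitude())
    return np.array([x,y,z])+Rb@g,R
def rows(p,R,p0=None,R0=None):
    o=env.observe()
    p0=np.array(o["position"]) if p0 is None else p0; R0=np.array(o["tool_rot"]).reshape(3,3) if R0 is None else R0
    rv=Ro.from_matrix(R0.T@R).as_rotvec(degrees=True);t=R0.T@(p-p0)*100
    n=max(np.linalg.norm(rv)/8.5,np.linalg.norm(t)/5)
    print("delta",np.round(rv,2),np.round(t,2),"rows>=",round(n,1));return rv,t
E
python3 - <<'E'
from look import *
np.set_printoptions(precision=4,suppress=True)
o=env.observe();print(np.array(o["tool_rot"]),o["position"],o["grip_width"])
p,R=grasp(.6026,-.03,0,-13.8,back=.12);print(p,R);rows(p,R)
E
```

```text
[[-0.9069  0.4213 -0.    ]
 [ 0.4213  0.9069 -0.    ]
 [ 0.     -0.     -1.    ]] [0.2317 0.4988 0.2313] 0.08556503082245324
[ 0.4909 -0.0026  0.1968] [[ 0.2385  0.9499  0.2019]
 [ 0.9711 -0.2333 -0.0496]
 [ 0.      0.2079 -0.9781]]
delta [-10.04  -8.26  78.58] [-44.64 -34.55   3.45] rows>= 11.3
```

```bash
cat >> look.py <<'E'
def calls(goals,n,jaw,start=None):
    "goals: list of (p,R); n rows for each; prints calls of 5 rows, chained on the commanded pose"
    o=env.observe();P0,R0=start or (np.array(o["position"]),np.array(o["tool_rot"]).reshape(3,3));path=[]
    p,R=P0,R0
    for (g,G),k in zip(goals,n):
        rv=Ro.from_matrix(R.T@G).as_rotvec()
        for i in range(1,k+1):
            path.append((p+(g-p)*i/k,R@Ro.from_rotvec(rv*i/k).as_matrix()))
        p,R=g,G
    for a in range(0,len(path),5):
        c=[]
        for q,Q in path[a:a+5]:
            c.append([float(round(v,2)) for v in np.r_[Ro.from_matrix(R0.T@Q).as_rotvec(degrees=True),R0.T@(q-P0)*100]]+[jaw])
        print(c);P0,R0=path[min(a+5,len(path))-1]
E
python3 - <<'E'
from look import *
calls([grasp(.6026,-.03,0,-13.8,back=.12)],[15],1)
E
```

```text
[[-0.67, -0.55, 5.24, -2.98, -2.3, 0.23, 1], [-1.34, -1.1, 10.48, -5.95, -4.61, 0.46, 1], [-2.01, -1.65, 15.72, -8.93, -6.91, 0.69, 1], [-2.68, -2.2, 20.95, -11.9, -9.21, 0.92, 1], [-3.35, -2.75, 26.19, -14.88, -11.52, 1.15, 1]]
[[-0.67, -0.55, 5.24, -3.68, -0.77, 0.3, 1], [-1.34, -1.1, 10.48, -7.36, -1.54, 0.6, 1], [-2.01, -1.65, 15.72, -11.03, -2.31, 0.9, 1], [-2.68, -2.2, 20.95, -14.71, -3.08, 1.21, 1], [-3.35, -2.75, 26.19, -18.39, -3.85, 1.51, 1]]
[[-0.67, -0.55, 5.24, -3.63, 0.91, 0.48, 1], [-1.34, -1.1, 10.48, -7.25, 1.81, 0.97, 1], [-2.01, -1.65, 15.72, -10.88, 2.72, 1.45, 1], [-2.68, -2.2, 20.95, -14.51, 3.63, 1.94, 1], [-3.35, -2.75, 26.19, -18.14, 4.53, 2.42, 1]]
```

>>> move_arm --pt "-0.7 -0.5 5.2 -3 -2.3 0.2 1" --pt "-1.3 -1.1 10.5 -6 -4.6 0.5 1" --pt "-2 -1.6 15.7 -8.9 -6.9 0.7 1" --pt "-2.7 -2.2 21 -11.9 -9.2 0.9 1" --pt "-3.3 -2.7 26.2 -14.9 -11.5 1.1 1"

```text
time_s: 3.4
position: [0.3188, 0.3304, 0.2204]
tool_rot: [[-0.624, 0.778, 0.073], [0.781, 0.624, 0.016], [-0.033, 0.067, -0.997]]
ft_force: [0.3, 0.4, 0.3]
grip_width: 0.0855
gripper_force: 0.0
```

>>> move_arm --pt "-0.7 -0.5 5.2 -3.7 -0.8 0.3 1" --pt "-1.3 -1.1 10.5 -7.4 -1.5 0.6 1" --pt "-2 -1.6 15.7 -11 -2.3 0.9 1" --pt "-2.7 -2.2 21 -14.7 -3.1 1.2 1" --pt "-3.3 -2.7 26.2 -18.4 -3.8 1.5 1"

```text
time_s: 3.9
position: [0.4056, 0.1634, 0.209]
tool_rot: [[-0.212, 0.967, 0.144], [0.977, 0.215, -0.001], [-0.032, 0.141, -0.99]]
ft_force: [-0.1, -0.0, -0.1]
grip_width: 0.0857
gripper_force: 0.0
```

>>> move_arm --pt "-0.7 -0.5 5.2 -3.6 0.9 0.5 1" --pt "-1.3 -1.1 10.5 -7.3 1.8 1 1" --pt "-2 -1.6 15.7 -10.9 2.7 1.4 1" --pt "-2.7 -2.2 21 -14.5 3.6 1.9 1" --pt "-3.3 -2.7 26.2 -18.1 4.5 2.4 1"

```text
time_s: 4.4
position: [0.4917, -0.0036, 0.1973]
tool_rot: [[0.243, 0.949, 0.2], [0.97, -0.238, -0.049], [0.001, 0.206, -0.979]]
ft_force: [1.1, 0.2, 0.0]
grip_width: 0.0856
gripper_force: 0.0
```

Run:
```python
from look import *
np.set_printoptions(precision=4,suppress=True)
o=env.observe();print(o["position"],np.array(o["tool_rot"]).ravel(),o["q"],o["time_s"])
P={n:env.get_image(n) for n in("wrist","top")}
for k in("bin","bin_handle"):
  for n in P:
    r=env.tip_of(k,P[n])
    if r: print(k,n,np.round(r[0]["pixel"],1),round(r[0]["conf"],2),at_z(P[n],r[0]["pixel"],0 if k=="bin" else .098))
M={n:env.outline_of("bin",P[n]) for n in P}
w=P["wrist"];im=w["color"][:,:,::-1].copy()
if M["wrist"]:
    m=M["wrist"][0]["mask"];print(M["wrist"][0]["bbox"])
    cv2.drawContours(im,cv2.findContours(m.astype(np.uint8),0,1)[0],-1,(0,255,255),1)
for v in([.6026,-.03,-13.8],):
    for b in BIN:
        for q in T(v[0],v[1],0,v[2],b): cv2.circle(im,tuple(int(a) for a in proj(w,q)),3,(0,0,255),1)
cv2.imwrite("pics/wrist1.png",cv2.resize(im,None,fx=1.5,fy=1.5))
```

```text
[ 0.4917 -0.0036  0.1973] [ 0.2426  0.9494  0.1996  0.9701 -0.2376 -0.049   0.001   0.2055 -0.9786] [-14.297   13.0255  94.5401   0.1226  60.5736  -0.3017] 4.4
bin wrist [322.7 152.8] 0.88 [ 0.6052 -0.0244  0.    ]
bin top [269.4 187.9] 0.7 [ 0.6005 -0.0307  0.    ]
bin_handle wrist [260.3 189. ] 0.89 [ 0.5144 -0.0071  0.098 ]
bin_handle top [266.2 204.9] 0.65 [ 0.5166 -0.0094  0.098 ]
```

View pics/wrist1.png

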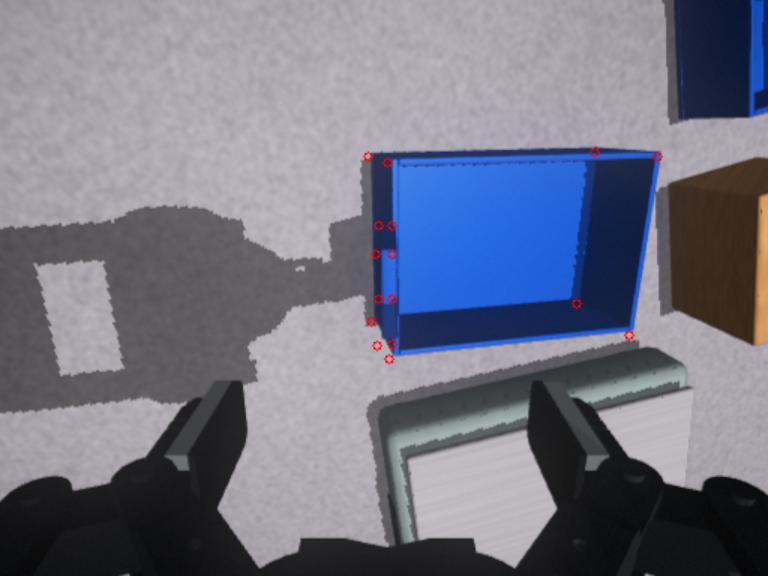

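The wrist view shows the bin upright. Its rim corners are at about (392,160), (658,153), (632,333) and (395,353), within 2–5 px of the prediction. I'll refine the pose from these corners and go in.

Run:
```python
from look import *
np.set_printoptions(precision=4,suppress=True)
w=env.get_image("wrist")
px=np.array([(393,160),(658,153),(632,333),(396,353)])/1.5
X=np.array([at_z(w,p,.065)[:2] for p in px]);L=np.array([(-.085,.06),(.085,.06),(.085,-.06),(-.085,-.06)])
c=X.mean(0);H=(X-c).T@L;yaw=np.degrees(np.arctan2(H[1,0]-H[0,1],H[0,0]+H[1,1]))
print(c,yaw,np.linalg.norm(X-np.roll(X,1,0),axis=1))
r=np.radians(yaw);print((X-c-L@np.array([[np.cos(r),np.sin(r)],[-np.sin(r),np.cos(r)]]))*1000)
x,y,a=c[0],c[1],yaw
calls([grasp(x,y,0,a,back=.06),grasp(x,y,0,a)],[4,6],0.2)
```

```text
[ 0.6045 -0.0249] -13.257954317728863 [0.1173 0.1669 0.1206 0.1677]
[[ 0.4759 -0.884 ]
 [-2.4027  0.2332]
 [-0.5092 -0.7989]
 [ 2.436   1.4498]]
[[-0.05, 0.02, -0.11, 0.08, 0.03, 1.52, 0.2], [-0.09, 0.03, -0.23, 0.15, 0.06, 3.04, 0.2], [-0.14, 0.05, -0.34, 0.23, 0.08, 4.56, 0.2], [-0.18, 0.06, -0.45, 0.3, 0.11, 6.08, 0.2], [-0.18, 0.06, -0.45, 0.3, 0.11, 7.08, 0.2]]
[[0.0, 0.0, 0.0, 0.0, 0.0, 1.0, 0.2], [0.0, 0.0, 0.0, 0.0, 0.0, 2.0, 0.2], [0.0, 0.0, 0.0, 0.0, 0.0, 3.0, 0.2], [0.0, 0.0, 0.0, -0.0, -0.0, 4.0, 0.2], [0.0, 0.0, 0.0, -0.0, 0.0, 5.0, 0.2]]
```

>>> move_arm --pt "0 0 -0.1 0.1 0 1.5 0.2" --pt "-0.1 0 -0.2 0.2 0.1 3 0.2" --pt "-0.1 0 -0.3 0.2 0.1 4.6 0.2" --pt "-0.2 0.1 -0.5 0.3 0.1 6.1 0.2" --pt "-0.2 0.1 -0.5 0.3 0.1 7.1 0.2"

```text
time_s: 5.35
position: [0.5067, -0.0021, 0.1271]
tool_rot: [[0.229, 0.952, 0.202], [0.973, -0.224, -0.047], [0.0, 0.207, -0.978]]
ft_force: [-0.4, 0.5, 0.5]
grip_width: 0.0511
gripper_force: 0.0
```

>>> move_arm --pt "0 0 0 0 0 1 0.2" --pt "0 0 0 0 0 2 0.2" --pt "0 0 0 0 0 3 0.2" --pt "0 0 0 0 0 4 0.2" --pt "0 0 0 0 0 5 0.2"

```text
time_s: 5.85
position: [0.5173, -0.0051, 0.0783]
tool_rot: [[0.23, 0.952, 0.203], [0.973, -0.225, -0.047], [0.0, 0.208, -0.978]]
ft_force: [0.8, 0.8, 0.1]
grip_width: 0.0513
gripper_force: 0.0
```

>>> move_arm --pt "0 0 0 0 0 0 -1" --pt "0 0 0 0 0 0 -1" --pt "0 0 0 0 0 0 -1" --pt "0 0 0 0 0 0 -1" --pt "0 0 0 0 0 0 -1" --squeeze 40

```text
time_s: 6.35
position: [0.5173, -0.0051, 0.0795]
tool_rot: [[0.23, 0.952, 0.204], [0.973, -0.225, -0.048], [0.0, 0.209, -0.978]]
ft_force: [0.3, -0.3, 2.0]
grip_width: 0.0075
gripper_force: 42.3
```

>>> move_arm --pt "0 0 0 0 0 0 -1" --pt "0 0 0 0 0 0 -1" --pt "0 0 0 0 0 0 -1" --pt "0 0 0 0 0 0 -1" --pt "0 0 0 0 0 0 -1" --squeeze 100

```text
time_s: 6.85
position: [0.5174, -0.0052, 0.0796]
tool_rot: [[0.23, 0.952, 0.204], [0.973, -0.225, -0.048], [0.0, 0.209, -0.978]]
ft_force: [-0.4, -0.1, 5.3]
grip_width: 0.0069
gripper_force: 98.3
```

Run:
```python
from look import *
np.set_printoptions(precision=4,suppress=True)
o=env.observe();print(o["position"],np.array(o["tool_rot"]).ravel(),o["ft_force"],o["wrist_torque"],o["grip_width"],o["gripper_force"])
p,R=grasp(.6045,-.0249,0,-13.26);print(p,R.ravel())
```

```text
[ 0.5174 -0.0052  0.0796] [ 0.23    0.9516  0.2038  0.9732 -0.225  -0.0477  0.0005  0.2093 -0.9778] [-0.3943 -0.0501  5.2903] [0.0046 0.2094 0.008 ] 0.0068817084213484685 98.32326292991638
[ 0.5169 -0.0042  0.0794] [ 0.2294  0.9521  0.2024  0.9733 -0.2244 -0.0477  0.      0.2079 -0.9781]
```

Run:
```python
from look import *
calls([grasp(.6045,-.0249,.05,-13.26),grasp(.50,.05,.10,-8),grasp(.4155,.2635,.055,4.5)],[5,5,10],-1)
```

```text
[[0.02, -0.0, -0.01, 0.02, 0.19, -0.98, -1], [0.03, -0.01, -0.02, 0.03, 0.39, -1.95, -1], [0.05, -0.01, -0.03, 0.05, 0.58, -2.93, -1], [0.07, -0.01, -0.03, 0.07, 0.78, -3.91, -1], [0.08, -0.02, -0.04, 0.08, 0.97, -4.89, -1]]
[[-0.0, 0.22, -1.03, 0.81, -2.11, -1.47, -1], [-0.0, 0.44, -2.06, 1.63, -4.22, -2.94, -1], [-0.0, 0.66, -3.09, 2.44, -6.33, -4.41, -1], [-0.0, 0.87, -4.12, 3.25, -8.44, -5.88, -1], [-0.0, 1.09, -5.15, 4.07, -10.55, -7.35, -1]]
[[-0.0, 0.26, -1.22, 1.8, -1.18, 0.21, -1], [0.0, 0.52, -2.45, 3.6, -2.36, 0.42, -1], [-0.0, 0.78, -3.67, 5.41, -3.55, 0.63, -1], [-0.0, 1.04, -4.89, 7.21, -4.73, 0.84, -1], [-0.0, 1.3, -6.11, 9.01, -5.91, 1.04, -1]]
[[0.0, 0.26, -1.22, 1.91, -0.98, 0.25, -1], [-0.0, 0.52, -2.45, 3.82, -1.97, 0.5, -1], [-0.0, 0.78, -3.67, 5.74, -2.95, 0.75, -1], [-0.0, 1.04, -4.89, 7.65, -3.93, 1.0, -1], [-0.0, 1.3, -6.11, 9.56, -4.92, 1.26, -1]]
```

>>> move_arm --pt "0 0 0 0 0.2 -0.9 -1" --pt "0 0 0 0 0.4 -1.9 -1" --pt "0 0 0 0 0.6 -2.9 -1" --pt "0 0 0 0.1 0.8 -3.9 -1" --pt "0 0 0 0.1 1 -4.9 -1"

```text
time_s: 7.35
position: [0.5169, -0.0039, 0.1301]
tool_rot: [[0.23, 0.952, 0.203], [0.973, -0.225, -0.047], [0.0, 0.208, -0.978]]
ft_force: [-0.1, -0.4, -1.3]
grip_width: 0.007
gripper_force: 97.6
```

>>> move_arm --pt "0 0.2 -1 0.8 -2.1 -1.5 -1" --pt "0 0.4 -2.1 1.6 -4.2 -2.9 -1" --pt "0 0.7 -3.1 2.4 -6.3 -4.4 -1" --pt "0 0.9 -4.1 3.3 -8.4 -5.9 -1" --pt "0 1.1 -5.1 4.1 -10.5 -7.3 -1"

```text
time_s: 7.85
position: [0.4106, 0.0634, 0.1796]
tool_rot: [[0.14, 0.968, 0.207], [0.99, -0.137, -0.028], [0.001, 0.209, -0.978]]
ft_force: [-0.4, -0.2, -1.3]
grip_width: 0.0067
gripper_force: 97.7
```

>>> move_arm --pt "0 0.3 -1.2 1.8 -1.2 0.2 -1" --pt "0 0.5 -2.4 3.6 -2.4 0.4 -1" --pt "0 0.8 -3.7 5.4 -3.5 0.6 -1" --pt "0 1 -4.9 7.2 -4.7 0.8 -1" --pt "0 1.3 -6.1 9 -5.9 1 -1"

```text
time_s: 8.35
position: [0.3687, 0.1606, 0.157]
tool_rot: [[0.031, 0.977, 0.209], [1.0, -0.031, -0.006], [0.001, 0.209, -0.978]]
ft_force: [0.1, -0.2, -2.1]
grip_width: 0.0072
gripper_force: 97.7
```

>>> move_arm --pt "0 0.3 -1.2 1.9 -1 0.2 -1" --pt "0 0.5 -2.4 3.8 -2 0.5 -1" --pt "0 0.8 -3.7 5.7 -2.9 0.7 -1" --pt "0 1 -4.9 7.6 -3.9 1 -1" --pt "0 1.3 -6.1 9.6 -4.9 1.3 -1"

```text
time_s: 8.85
position: [0.3267, 0.2581, 0.1342]
tool_rot: [[-0.077, 0.975, 0.208], [0.997, 0.075, 0.017], [0.001, 0.209, -0.978]]
ft_force: [0.9, 0.4, -1.4]
grip_width: 0.0067
gripper_force: 97.7
```

Run:
```python
from look import *
np.set_printoptions(precision=4,suppress=True)
o=env.observe();print(o["position"],np.array(o["tool_rot"]).ravel(),o["ft_force"],o["wrist_torque"],o["grip_width"],o["time_s"])
p,R=grasp(.4155,.2635,.055,4.5);print(p,R.ravel())
P={n:env.get_image(n) for n in("scene","top","wrist")}
for k in("bin","chute_lip","chute_pin"):
    u={}
    for n in P:
        r=env.tip_of(k,P[n])
        if r: u[n]=r[0]["pixel"];print(k,n,np.round(u[n],1),round(r[0]["conf"],2),at_z(P[n],u[n],dict(bin=.055,chute_lip=.17,chute_pin=.151)[k]))
    if len(u)>1: print(" tri",tri([(P[n],u[n]) for n in u]))
save(P["wrist"],"pics/wrist2.png",1.5)
```

```text
[0.3267 0.2581 0.1342] [-0.0773  0.975   0.2082  0.997   0.0754  0.0171  0.001   0.2089 -0.9779] [ 0.9044  0.4339 -1.3502] [0.0004 0.253  0.0364] 0.006657914158272673 8.85
[0.3257 0.2564 0.1344] [-0.0785  0.9751  0.2073  0.9969  0.0767  0.0163  0.      0.2079 -0.9781]
bin scene [284.6 181.5] 0.84 [0.4168 0.2603 0.055 ]
bin top [195.1 242.7] 0.95 [0.4039 0.2588 0.055 ]
bin wrist [350.6 194.1] 0.57 [0.4156 0.2656 0.055 ]
 tri [0.4109 0.2626 0.0518]
chute_lip scene [315.4 184. ] 0.94 [0.6063 0.2785 0.17  ]
chute_lip top [179.8 184.1] 0.88 [0.5987 0.2847 0.17  ]
 tri [0.5998 0.2849 0.1634]
chute_pin scene [316.1 184.5] 0.91 [0.591 0.294 0.151]
chute_pin top [180.9 183.8] 0.9 [0.6043 0.2847 0.151 ]
 tri [0.6021 0.2837 0.1622]
```

View pics/wrist2.png

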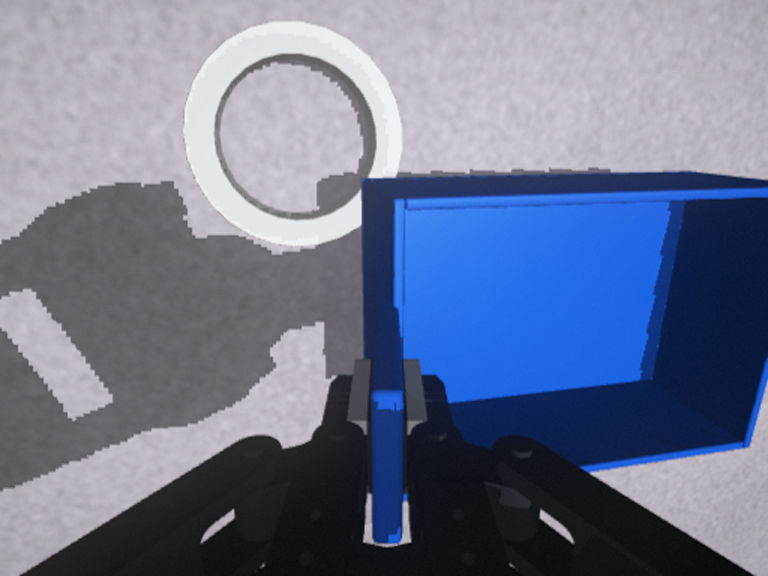

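The bin is held firmly and level, with the tape well below it. Advancing along the chute's +x in slow steps.

>>> move_arm --pt "0 0 0 0.1 1 0.2 -1" --pt "0 0 0 0.2 2 0.4 -1" --pt "0 0 0 0.2 2.9 0.6 -1" --pt "0 0 0 0.2 3.9 0.8 -1" --pt "0 0 0 0.2 4.4 0.9 -1"

```text
time_s: 9.95
position: [0.373, 0.2628, 0.1341]
tool_rot: [[-0.076, 0.975, 0.208], [0.997, 0.074, 0.017], [0.001, 0.209, -0.978]]
ft_force: [-0.7, 0.1, -2.6]
grip_width: 0.0066
gripper_force: 97.8
```

>>> move_arm --pt "0 0 0 0 0.5 0.1 -1" --pt "0 0 0 0 1 0.2 -1" --pt "0 0 0 0 1.5 0.3 -1" --pt "0 0 0 0 2 0.4 -1" --pt "0 0 0 0 2.4 0.5 -1"

```text
time_s: 10.45
position: [0.3966, 0.2647, 0.1343]
tool_rot: [[-0.077, 0.975, 0.208], [0.997, 0.075, 0.017], [0.001, 0.208, -0.978]]
ft_force: [-0.9, -0.8, -2.9]
grip_width: 0.0068
gripper_force: 97.9
```

Run:
```python
from look import *
np.set_printoptions(precision=4,suppress=True)
o=env.observe();R=np.array(o["tool_rot"]).reshape(3,3)
print(o["position"],o["ft_force"],o["wrist_torque"],o["grip_width"],o["time_s"])
b=grasp(0,0,0,4.5)[0];org=np.array(o["position"])-b;d=org-[.6,.28,0];a=np.radians(4.5)
print("bin in chute frame mm",1000*np.array([d[0]*np.cos(a)+d[1]*np.sin(a),-d[0]*np.sin(a)+d[1]*np.cos(a),d[2]]))
s=env.get_image("scene");t=env.get_image("top")
A=cv2.resize(s["color"][140:250,250:370,::-1],(480,440),interpolation=2);B2=cv2.resize(t["color"][130:265,150:230,::-1],(261,440),interpolation=2)
cv2.imwrite("pics/push1.png",np.hstack([A,B2]))
```

```text
[0.3966 0.2647 0.1343] [-0.8944 -0.7865 -2.8619] [-0.1053  0.8486 -0.0648] 0.006814508497386776 10.45
bin in chute frame mm [-113.9361    0.6756   54.8655]
```

View pics/push1.png

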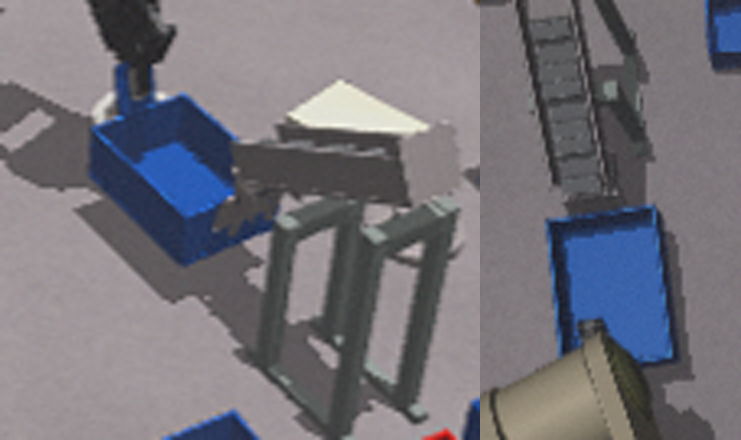

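The bin's wall is just touching the paddle and sits centred on the mouth to within about 3 mm, at (602,210) against a chute centre of about (590,190) before parallax. Continuing the push.

>>> move_arm --pt "0 0 0 0 0.4 0.1 -1" --pt "0 0 0 0 0.8 0.2 -1" --pt "0 0 0 0 1.2 0.2 -1" --pt "0 0 0 0 1.6 0.3 -1" --pt "0 0 0 0 2 0.4 -1" --squeeze 110

```text
time_s: 11.05
position: [0.4163, 0.2661, 0.1342]
tool_rot: [[-0.076, 0.976, 0.206], [0.997, 0.075, 0.016], [0.001, 0.207, -0.978]]
ft_force: [-3.6, 0.5, -4.3]
grip_width: 0.0068
gripper_force: 107.2
```

>>> move_arm --pt "0 0 0 0 0.3 0.1 -1" --pt "0 0 0 0 0.6 0.1 -1" --pt "0 0 0 0 0.9 0.2 -1" --pt "0 0 0 0 0.9 0.2 -1"

```text
time_s: 11.45
position: [0.4255, 0.2668, 0.1339]
tool_rot: [[-0.076, 0.976, 0.206], [0.997, 0.075, 0.016], [0.0, 0.207, -0.978]]
ft_force: [-3.7, -0.0, -5.1]
grip_width: 0.0068
gripper_force: 107.7
```

Run:
```python
from look import *
np.set_printoptions(precision=4,suppress=True)
o=env.observe()
print(o["position"],np.array(o["tool_rot"]).ravel(),o["ft_force"],o["wrist_torque"],o["grip_width"],o["time_s"])
b=grasp(0,0,0,4.5)[0];org=np.array(o["position"])-b;d=org-[.6,.28,0];a=np.radians(4.5)
print("bin in chute frame mm",1000*np.array([d[0]*np.cos(a)+d[1]*np.sin(a),-d[0]*np.sin(a)+d[1]*np.cos(a),d[2]]))
P={n:env.get_image(n) for n in("top","wrist","scene")}
for k in("clamp0","clamp1","clamp2"):
    for n in P:
        print(k,n,[(np.round(r["pixel"],0),round(r["conf"],2)) for r in env.tip_of(k,P[n])[:4]])
```

```text
[0.4255 0.2668 0.1339] [-0.0765  0.9755  0.2062  0.9971  0.0747  0.0163  0.0005  0.2068 -0.9784] [-3.7081 -0.0175 -5.145 ] [-0.0626  1.8976 -0.0553] 0.006763466676903028 11.45
bin in chute frame mm [-84.9509   0.4905  54.5318]
clamp0 top [(array([180., 182.]), 0.66), (array([178., 164.]), 0.62), (array([280., 140.]), 0.45)]
clamp0 wrist [(array([438., 218.]), 0.55)]
clamp0 scene [(array([303., 191.]), 0.62), (array([308., 181.]), 0.6)]
clamp1 top [(array([180., 182.]), 0.66), (array([178., 164.]), 0.62), (array([280., 140.]), 0.45)]
clamp1 wrist [(array([438., 218.]), 0.55)]
clamp1 scene [(array([303., 191.]), 0.62), (array([308., 181.]), 0.6)]
clamp2 top [(array([180., 182.]), 0.66), (array([178., 164.]), 0.62), (array([280., 140.]), 0.45)]
clamp2 wrist [(array([438., 218.]), 0.55)]
clamp2 scene [(array([303., 191.]), 0.62), (array([308., 181.]), 0.6)]
```

>>> move_arm --pt "0 0 0 0 0.2 0 -1" --pt "0 0 0 0 0.4 0.1 -1" --pt "0 0 0 0 0.6 0.1 -1" --pt "0 0 0 0 0.6 0.1 -1" --pt "0 0 0 0 0.6 0.1 -1"

```text
time_s: 12.55
position: [0.4317, 0.2673, 0.1345]
tool_rot: [[-0.076, 0.975, 0.207], [0.997, 0.075, 0.017], [0.001, 0.208, -0.978]]
ft_force: [-3.8, -0.9, -9.2]
grip_width: 0.007
gripper_force: 111.0
```

Run:
```python
from look import *
np.set_printoptions(precision=4,suppress=True)
o=env.observe()
print(o["position"],np.array(o["tool_rot"]).ravel(),o["ft_force"],o["wrist_torque"],o["grip_width"],o["time_s"])
P={n:env.get_image(n) for n in("top","wrist","scene")}
for n in P: print(n,[(np.round(r["pixel"],0),round(r["conf"],2)) for r in env.tip_of("clamp0",P[n])[:5]])
s,t,w=[P[n]["color"][:,:,::-1] for n in("scene","top","wrist")]
A=cv2.resize(s[140:250,250:370],(330,300),interpolation=2);B2=cv2.resize(t[100:265,145:230],(155,300),interpolation=2);C=cv2.resize(w,(400,300))
cv2.imwrite("pics/push2.png",np.hstack([A,B2,C])[:, :800])
```

```text
[0.4317 0.2673 0.1345] [-0.0765  0.9753  0.2071  0.9971  0.0747  0.0166  0.0007  0.2078 -0.9782] [-3.7946 -0.9382 -9.2072] [-0.1345  2.4998 -0.1081] 0.006987018363450819 12.55
top [(array([190., 199.]), 0.73), (array([187., 215.]), 0.61), (array([190., 221.]), 0.53)]
wrist [(array([404., 184.]), 0.74), (array([345., 202.]), 0.73), (array([316., 210.]), 0.57)]
scene [(array([300., 185.]), 0.57), (array([294., 182.]), 0.55), (array([307., 196.]), 0.43), (array([337., 175.]), 0.4)]
```

View pics/push2.png

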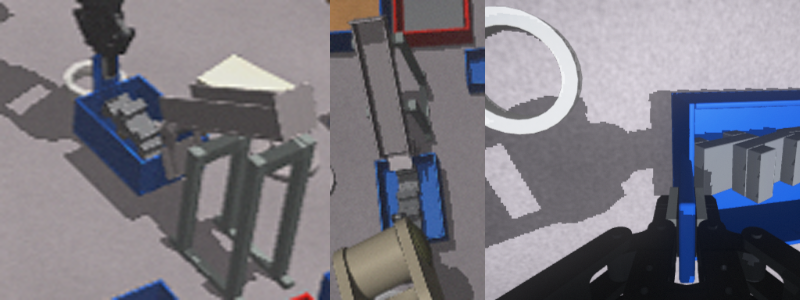

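All three clamps lie in the bin, at about (120,110) in the left panel and (745,165) in the right, and the chute is empty. Backing out and carrying the bin to the scale.

Run:
```python
from look import *
o=env.observe();a=np.radians(4.5)
b=grasp(0,0,0,4.5)[0];org=np.array(o["position"])-b
r=org-np.array([np.cos(a),np.sin(a),0])*.095
print(org,r)
calls([grasp(*r,4.5),grasp(r[0],r[1],.10,4.5),grasp(.47,.12,.125,1),grasp(.594,-.254,.11,-7)],[8,2,8,17],-1)
```

```text
[0.52135046 0.27437104 0.05518796] [0.42664332 0.26691743 0.05518796]
[[0.0, -0.0, -0.01, -0.0, -1.16, -0.25, -1], [0.0, -0.0, -0.03, -0.0, -2.32, -0.49, -1], [0.0, -0.01, -0.04, -0.01, -3.48, -0.74, -1], [0.0, -0.01, -0.06, -0.01, -4.65, -0.99, -1], [0.0, -0.01, -0.07, -0.01, -5.81, -1.23, -1]]
[[0.0, -0.0, -0.01, -0.0, -1.16, -0.25, -1], [0.0, -0.0, -0.03, -0.0, -2.32, -0.49, -1], [0.0, -0.01, -0.04, -0.0, -3.48, -0.74, -1], [0.0, -0.01, -0.04, -0.0, -3.02, -2.93, -1], [0.0, -0.01, -0.04, -0.0, -2.55, -5.12, -1]]
[[0.0, -0.09, 0.43, -1.8, 0.45, -0.22, -1], [0.0, -0.18, 0.86, -3.61, 0.91, -0.45, -1], [0.0, -0.27, 1.28, -5.41, 1.36, -0.67, -1], [0.0, -0.36, 1.71, -7.22, 1.82, -0.89, -1], [0.0, -0.45, 2.14, -9.02, 2.27, -1.11, -1]]
[[0.0, -0.09, 0.43, -1.79, 0.52, -0.21, -1], [-0.0, -0.18, 0.86, -3.58, 1.04, -0.42, -1], [-0.0, -0.27, 1.28, -5.36, 1.56, -0.63, -1], [0.0, -0.37, 1.74, -7.52, 2.18, -0.4, -1], [0.0, -0.47, 2.2, -9.67, 2.79, -0.18, -1]]
[[-0.0, -0.1, 0.46, -2.13, 0.7, 0.24, -1], [-0.0, -0.2, 0.92, -4.25, 1.39, 0.48, -1], [-0.0, -0.29, 1.38, -6.38, 2.09, 0.71, -1], [-0.0, -0.39, 1.84, -8.51, 2.79, 0.95, -1], [-0.0, -0.49, 2.3, -10.63, 3.48, 1.19, -1]]
[[-0.0, -0.1, 0.46, -2.1, 0.78, 0.26, -1], [-0.0, -0.2, 0.92, -4.19, 1.56, 0.51, -1], [0.0, -0.29, 1.38, -6.29, 2.34, 0.77, -1], [-0.0, -0.39, 1.84, -8.38, 3.13, 1.03, -1], [-0.0, -0.49, 2.3, -10.48, 3.91, 1.28, -1]]
[[-0.0, -0.1, 0.46, -2.06, 0.87, 0.27, -1], [-0.0, -0.2, 0.92, -4.12, 1.73, 0.55, -1], [0.0, -0.29, 1.38, -6.18, 2.6, 0.82, -1], [-0.0, -0.39, 1.84, -8.24, 3.46, 1.1, -1], [0.0, -0.49, 2.3, -10.3, 4.33, 1.37, -1]]
```

>>> move_arm --pt "0 0 0 0 -0.6 -0.1 -1" --pt "0 0 0 0 -1.5 -0.3 -1" --pt "0 0 0 0 -2.8 -0.6 -1" --pt "0 0 0 0 -4.2 -0.9 -1" --pt "0 0 0 0 -5.8 -1.2 -1"

```text
time_s: 13.35
position: [0.3723, 0.263, 0.1353]
tool_rot: [[-0.077, 0.974, 0.211], [0.997, 0.075, 0.018], [0.002, 0.212, -0.977]]
ft_force: [-0.9, 0.0, -2.4]
grip_width: 0.0065
gripper_force: 112.1
```

>>> move_arm --pt "0 0 0 0 -1.2 -0.2 -1" --pt "0 0 0 0 -2.3 -0.5 -1" --pt "0 0 0 0 -3.4 -0.8 -1" --pt "0 0 0 0 -3.1 -2.4 -1" --pt "0 0 0 0 -2.6 -4.6 -1"

```text
time_s: 13.85
position: [0.3367, 0.2599, 0.1739]
tool_rot: [[-0.077, 0.976, 0.206], [0.997, 0.075, 0.016], [0.0, 0.207, -0.978]]
ft_force: [0.2, -0.1, -2.9]
grip_width: 0.0065
gripper_force: 112.1
```

>>> move_arm --pt "0 -0.1 0.3 -1.2 0.4 -0.5 -1" --pt "0 -0.2 0.8 -3 0.8 -0.9 -1" --pt "0 -0.3 1.2 -5 1.3 -1.1 -1" --pt "0 -0.4 1.7 -7 1.8 -1.3 -1" --pt "0 -0.4 2.1 -9 2.3 -1.5 -1"

```text
time_s: 14.35
position: [0.3639, 0.1711, 0.1936]
tool_rot: [[-0.039, 0.977, 0.209], [0.999, 0.038, 0.01], [0.001, 0.209, -0.978]]
ft_force: [-0.1, 0.7, -3.5]
grip_width: 0.0068
gripper_force: 111.9
```

>>> move_arm --pt "0 -0.1 0.4 -1.8 0.5 -0.2 -1" --pt "0 -0.2 0.9 -3.6 1 -0.4 -1" --pt "0 -0.3 1.3 -5.4 1.6 -0.6 -1" --pt "0 -0.4 1.7 -7.5 2.2 -0.4 -1" --pt "0 -0.5 2.2 -9.7 2.8 -0.2 -1"

```text
time_s: 14.85
position: [0.3947, 0.0753, 0.2012]
tool_rot: [[-0.0, 0.978, 0.209], [1.0, -0.0, 0.001], [0.001, 0.209, -0.978]]
ft_force: [1.5, 0.2, -2.9]
grip_width: 0.0066
gripper_force: 112.0
```

Run:
```python
from look import *
np.set_printoptions(precision=4,suppress=True)
o=env.observe();print(o["position"],np.array(o["tool_rot"]).ravel(),o["ft_force"],o["time_s"])
t=env.get_image("top");print([(np.round(r["pixel"],0),round(r["conf"],2)) for r in env.tip_of("clamp0",t)[:5]])
calls([grasp(.594,-.254,.11,-7)],[18],-1)
```

```text
[0.3947 0.0753 0.2012] [-0.0001  0.9779  0.2092  1.     -0.0001  0.0006  0.0006  0.2092 -0.9779] [ 1.4852  0.2156 -2.9424] 14.85
[(array([238., 200.]), 0.7), (array([242., 225.]), 0.61)]
[[0.0, -0.08, 0.37, -1.76, 0.58, 0.19, -1], [0.01, -0.16, 0.74, -3.52, 1.17, 0.38, -1], [0.01, -0.24, 1.11, -5.28, 1.75, 0.57, -1], [0.02, -0.32, 1.49, -7.04, 2.34, 0.77, -1], [0.02, -0.4, 1.86, -8.8, 2.92, 0.96, -1]]
[[0.0, -0.08, 0.37, -1.74, 0.64, 0.2, -1], [0.01, -0.16, 0.74, -3.48, 1.28, 0.41, -1], [0.01, -0.24, 1.11, -5.22, 1.92, 0.61, -1], [0.02, -0.32, 1.49, -6.96, 2.57, 0.81, -1], [0.02, -0.4, 1.86, -8.7, 3.21, 1.02, -1]]
[[0.0, -0.08, 0.37, -1.72, 0.7, 0.22, -1], [0.01, -0.16, 0.74, -3.43, 1.39, 0.43, -1], [0.01, -0.24, 1.11, -5.15, 2.09, 0.65, -1], [0.02, -0.32, 1.49, -6.87, 2.79, 0.86, -1], [0.02, -0.4, 1.86, -8.58, 3.49, 1.08, -1]]
[[0.0, -0.08, 0.37, -1.69, 0.75, 0.23, -1], [0.01, -0.16, 0.74, -3.38, 1.51, 0.45, -1], [0.01, -0.24, 1.11, -5.07, 2.26, 0.68, -1]]
```

>>> move_arm --pt "0 -0.1 0.4 -1.8 0.6 0.2 -1" --pt "0 -0.2 0.7 -3.5 1.2 0.4 -1" --pt "0 -0.2 1.1 -5.3 1.8 0.6 -1" --pt "0 -0.3 1.5 -7 2.3 0.8 -1" --pt "0 -0.4 1.9 -8.8 2.9 1 -1"

```text
time_s: 15.45
position: [0.425, -0.0121, 0.1971]
tool_rot: [[0.034, 0.978, 0.208], [0.999, -0.033, -0.006], [0.001, 0.208, -0.978]]
ft_force: [-0.5, 0.1, -2.4]
grip_width: 0.0064
gripper_force: 112.1
```

>>> move_arm --pt "0 -0.1 0.4 -1.7 0.6 0.2 -1" --pt "0 -0.2 0.7 -3.5 1.3 0.4 -1" --pt "0 -0.2 1.1 -5.2 1.9 0.6 -1" --pt "0 -0.3 1.5 -7 2.6 0.8 -1" --pt "0 -0.4 1.9 -8.7 3.2 1 -1"

```text
time_s: 15.95
position: [0.4557, -0.1003, 0.194]
tool_rot: [[0.068, 0.976, 0.208], [0.998, -0.066, -0.013], [0.001, 0.208, -0.978]]
ft_force: [0.5, 0.9, -2.4]
grip_width: 0.0067
gripper_force: 112.0
```

>>> move_arm --pt "0 -0.1 0.4 -1.7 0.7 0.2 -1" --pt "0 -0.2 0.7 -3.4 1.4 0.4 -1" --pt "0 -0.2 1.1 -5.1 2.1 0.6 -1" --pt "0 -0.3 1.5 -6.9 2.8 0.9 -1" --pt "0 -0.4 1.9 -8.6 3.5 1.1 -1"

```text
time_s: 16.45
position: [0.4867, -0.1899, 0.1901]
tool_rot: [[0.102, 0.973, 0.207], [0.995, -0.1, -0.02], [0.001, 0.208, -0.978]]
ft_force: [-0.0, 0.0, -3.7]
grip_width: 0.0069
gripper_force: 112.0
```

>>> move_arm --pt "0 -0.1 0.4 -1.5 0.7 0.2 -1" --pt "0 -0.2 0.7 -2.8 1.2 0.4 -1" --pt "0 -0.2 1.1 -4 1.8 0.5 -1" --pt "0 -0.2 1.1 -4.8 2.1 0.6 -1" --pt "0 -0.2 1.1 -5.1 2.3 0.7 -1"

```text
time_s: 16.95
position: [0.5051, -0.2423, 0.1881]
tool_rot: [[0.121, 0.971, 0.207], [0.993, -0.119, -0.023], [0.002, 0.208, -0.978]]
ft_force: [-0.5, 0.7, -2.8]
grip_width: 0.0071
gripper_force: 112.0
```

Run:
```python
from look import *
np.set_printoptions(precision=4,suppress=True)
o=env.observe();print(o["position"],np.array(o["tool_rot"]).ravel(),o["ft_force"],o["time_s"])
p,R=grasp(.594,-.254,.11,-7);print(p,R.ravel())
P={n:env.get_image(n) for n in("scene","top")}
for n in P: print(n,[(np.round(r["pixel"],0),round(r["conf"],2)) for r in env.tip_of("clamp0",P[n])[:5]])
for n in P:
    r=env.tip_of("scale",P[n]); print(r and at_z(P[n],r[0]["pixel"],0))
s,t=[P[n]["color"][:,:,::-1] for n in("scene","top")]
cv2.imwrite("pics/place1.png",np.hstack([cv2.resize(s[160:310,100:290],(456,360),interpolation=2),cv2.resize(t[130:230,250:370],(344,287),interpolation=2).copy() if 0 else cv2.resize(t[120:240,255:370],(344,360),interpolation=2)]))
```

```text
[ 0.5051 -0.2423  0.1881] [ 0.1213  0.9709  0.2067  0.9926 -0.119  -0.0234  0.0019  0.208  -0.9781] [-0.4778  0.7482 -2.8183] 16.95
[ 0.5046 -0.243   0.1894] [ 0.1219  0.9709  0.2064  0.9925 -0.1192 -0.0253  0.      0.2079 -0.9781]
scene [(array([192., 246.]), 0.63), (array([184., 228.]), 0.46), (array([181., 223.]), 0.36)]
top [(array([332., 181.]), 0.7), (array([333., 190.]), 0.59), (array([331., 167.]), 0.46)]
[ 0.595  -0.2396  0.    ]
[ 0.5911 -0.2567  0.    ]
```

View pics/place1.png

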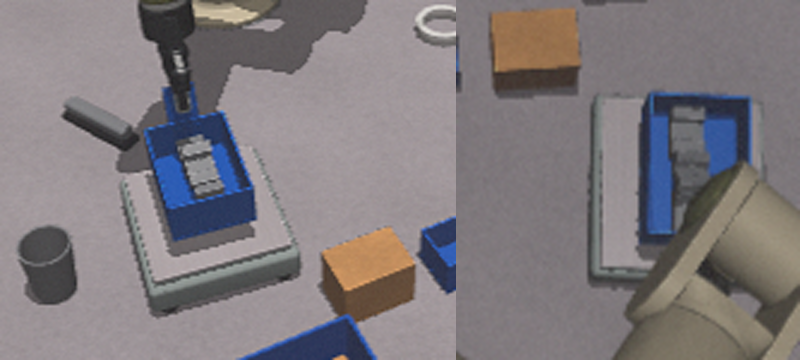

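The bin holds all three clamps and hangs over the plate. Lowering it close to the plate, then checking the centring.

>>> move_arm --pt "0 0 0 0 -0.2 0.8 -1" --pt "0 0 0 0 -0.3 1.6 -1" --pt "0 0 0 0 -0.5 2.3 -1" --pt "0 0 0 0 -0.6 2.8 -1" --pt "0 0 0 0 -0.7 3.1 -1"

```text
time_s: 17.75
position: [0.5043, -0.2413, 0.1556]
tool_rot: [[0.121, 0.971, 0.206], [0.993, -0.119, -0.023], [0.002, 0.207, -0.978]]
ft_force: [-1.0, -0.0, -3.5]
grip_width: 0.0067
gripper_force: 112.0
```

Run:
```python
from look import *
np.set_printoptions(precision=4,suppress=True)
o=env.observe();p=np.array(o["position"]);print(p,o["ft_force"],"bin origin by arm",p-grasp(0,0,0,-7)[0])
P={n:env.get_image(n) for n in("scene","top")}
z=(p-grasp(0,0,0,-7)[0])[2]
m=env.outline_of("bin",P["scene"])[0]["mask"];print(fit(BIN,[.594,-.254,-7],[(P["scene"],m)],z))
# plate corners in both views
s=P["scene"];im=cv2.resize(s["color"][190:300,130:240,::-1],(600,600),interpolation=2)
k=600/110
def dr(v,parts,col,z):
    for b in parts:
        for q in T(v[0],v[1],z,v[2],b):
            u=(proj(s,q)-[130,190]+.5)*k;cv2.circle(im,(int(u[0]),int(u[1])),5,col,2)
dr([.594,-.254,-7],[box(-.11,.11,-.1,.1,.07,.07)],(0,0,255),0)
dr([.594,-.254,-7],[box(-.12,.12,-.11,.11,.0,.0)],(255,0,255),0)
cv2.imwrite("pics/place2.png",im)
```

```text
[ 0.5043 -0.2413  0.1556] [-1.002  -0.0218 -3.492 ] bin origin by arm [ 0.5937 -0.2523  0.0762]Traceback (most recent call last):
  File "<stdin>", line 6, in <module>
IndexError: list index out of range
```

Run:
```python
from look import *
s=env.get_image("scene");im=cv2.resize(s["color"][190:300,130:240,::-1],(600,600),interpolation=2)
k=600/110
def dr(v,parts,col,z):
    for b in parts:
        for q in T(v[0],v[1],z,v[2],b):
            u=(proj(s,q)-[130,190]+.5)*k;cv2.circle(im,(int(u[0]),int(u[1])),5,col,2)
dr([.594,-.254,-7],[box(-.11,.11,-.1,.1,.07,.07)],(0,0,255),0)
dr([.5937,-.2523,-7],BIN[:1],(0,255,255),.0762)
cv2.imwrite("pics/place2.png",im)
```

```text
(no output)
```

View pics/place2.png

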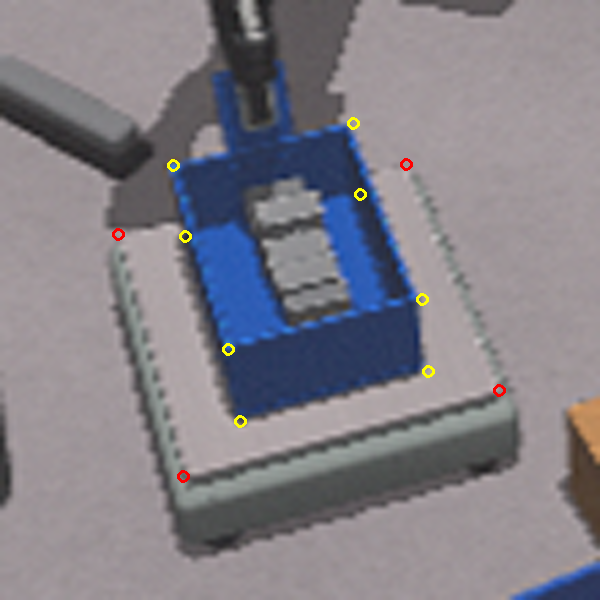

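The plate and bin corners match the predictions to within about 2 mm, so the bin is centred, with its underside about 6 mm above the plate. Lowering in small steps.

>>> move_arm --pt "0 0 0 0 0 0.1 -1" --pt "0 0 0 0 0 0.2 -1" --pt "0 0 0 0 -0.1 0.3 -1" --pt "0 0 0 0 -0.1 0.4 -1" --pt "0 0 0 0 -0.1 0.45 -1"

```text
time_s: 18.45
position: [0.5044, -0.2414, 0.1517]
tool_rot: [[0.121, 0.971, 0.207], [0.993, -0.119, -0.023], [0.002, 0.208, -0.978]]
ft_force: [-0.4, -0.4, -2.7]
grip_width: 0.0064
gripper_force: 112.0
```

>>> move_arm --pt "0 0 0 0 0 0.05 -1" --pt "0 0 0 0 0 0.1 -1" --pt "0 0 0 0 0 0.15 -1" --pt "0 0 0 0 0 0.15 -1"

```text
time_s: 18.85
position: [0.5047, -0.2415, 0.1502]
tool_rot: [[0.121, 0.971, 0.207], [0.993, -0.119, -0.023], [0.002, 0.208, -0.978]]
ft_force: [-0.0, 0.5, -2.8]
grip_width: 0.0068
gripper_force: 112.0
```

>>> move_arm --pt "0 0 0 0 0 0.05 -1" --pt "0 0 0 0 0 0.1 -1" --pt "0 0 0 0 0 0.1 -1"

```text
time_s: 19.15
position: [0.5051, -0.2415, 0.1494]
tool_rot: [[0.121, 0.971, 0.207], [0.993, -0.119, -0.024], [0.002, 0.208, -0.978]]
ft_force: [-0.4, 0.2, -1.6]
grip_width: 0.0067
gripper_force: 112.1
```

>>> move_arm --pt "0 0 0 0 0 0.05 -1" --pt "0 0 0 0 0 0.05 -1"

```text
time_s: 19.35
position: [0.5052, -0.2416, 0.149]
tool_rot: [[0.121, 0.971, 0.207], [0.993, -0.119, -0.024], [0.002, 0.208, -0.978]]
ft_force: [0.7, 1.6, -0.7]
grip_width: 0.0068
gripper_force: 112.4
```

>>> move_arm --pt "0 0 0 0 0 0.05 -1" --pt "0 0 0 0 0 0.1 -1" --pt "0 0 0 0 0 0.1 -1"

```text
time_s: 19.65
position: [0.5052, -0.2416, 0.148]
tool_rot: [[0.121, 0.971, 0.207], [0.993, -0.119, -0.024], [0.002, 0.208, -0.978]]
ft_force: [-3.2, 0.6, 1.7]
grip_width: 0.0064
gripper_force: 112.8
```

Run:
```python
from look import *
o=env.observe();print(np.round(o["position"],4),np.round(o["ft_force"],2),np.round(o["wrist_torque"],2))
```

```text
[ 0.5052 -0.2416  0.148 ] [-3.16  0.64  1.74] [0.02 0.49 0.05]
```

Contact made, with the load carried by the plate. Easing the grip, opening, and withdrawing along the handle.

>>> move_arm --pt "0 0 0 0 0 0 -1" --pt "0 0 0 0 0 0 -1" --pt "0 0 0 0 0 0 -1" --squeeze 20

```text
time_s: 19.95
position: [0.5053, -0.2416, 0.148]
tool_rot: [[0.121, 0.971, 0.207], [0.993, -0.119, -0.024], [0.002, 0.208, -0.978]]
ft_force: [-1.1, 0.8, 1.7]
grip_width: 0.0065
gripper_force: 112.8
```

>>> move_arm --pt "0 0 0 0 0 0 -0.6" --pt "0 0 0 0 0 0 -0.2" --pt "0 0 0 0 0 0 0.2" --pt "0 0 0 0 0 0 0.2" --pt "0 0 0 0 0 0 0.2"

```text
time_s: 20.45
position: [0.5053, -0.2415, 0.1479]
tool_rot: [[0.121, 0.971, 0.207], [0.993, -0.119, -0.023], [0.002, 0.208, -0.978]]
ft_force: [0.3, -0.3, -0.3]
grip_width: 0.0509
gripper_force: 0.0
```

>>> move_arm --pt "0 0 0 0 0 -0.5 0.2" --pt "0 0 0 0 0 -2 0.2" --pt "0 0 0 0 0 -4 0.2" --pt "0 0 0 0 0 -7 0.2" --pt "0 0 0 0 0 -10 0.2"

```text
time_s: 20.95
position: [0.4842, -0.239, 0.2469]
tool_rot: [[0.121, 0.971, 0.206], [0.993, -0.119, -0.023], [0.002, 0.208, -0.978]]
ft_force: [-0.1, 0.3, 0.3]
grip_width: 0.0513
gripper_force: 0.0
```

>>> move_arm --pt "0 0 0 0 -2 -2 0.2" --pt "0 0 0 0 -5 -4 0.2" --pt "0 0 0 0 -9 -5 0.2" --pt "0 0 0 0 -12 -5 0.2" --pt "0 0 0 0 -12 -5 0.2"

```text
time_s: 21.45
position: [0.3553, -0.2229, 0.2698]
tool_rot: [[0.123, 0.971, 0.206], [0.992, -0.12, -0.024], [0.002, 0.208, -0.978]]
ft_force: [0.0, -0.3, -0.4]
grip_width: 0.0511
gripper_force: 0.0
```

Run:
```python
from look import *
np.set_printoptions(precision=4,suppress=True)
o=env.observe();print(o["position"],o["ft_force"],o["grip_width"],o["time_s"])
P={n:env.get_image(n) for n in("scene","top")}
for k in("bin","clamp0"): 
  for n in P: print(k,n,[(np.round(r["pixel"],0),round(r["conf"],2),at_z(P[n],r["pixel"],.07)) for r in env.tip_of(k,P[n])[:4]])
s,t=[P[n]["color"][:,:,::-1] for n in("scene","top")]
cv2.imwrite("pics/end.png",np.hstack([cv2.resize(s[120:310,90:350],(440,322)),cv2.resize(t[100:290,130:375],(360,322))[:,:360]]))
```

```text
[ 0.3553 -0.2229  0.2698] [ 0.0432 -0.3168 -0.373 ] 0.051104780539917405 21.45
bin scene [(array([188., 246.]), 0.7, array([ 0.5983, -0.2422,  0.07  ]))]
bin top [(array([330., 181.]), 0.71, array([ 0.5942, -0.2542,  0.07  ])), (array([387., 185.]), 0.19, array([ 0.5628, -0.4658,  0.07  ]))]
clamp0 scene [(array([184., 237.]), 0.75, array([ 0.5483, -0.2402,  0.07  ])), (array([254., 283.]), 0.64, array([ 0.8496, -0.1087,  0.07  ])), (array([192., 255.]), 0.57, array([ 0.6444, -0.2479,  0.07  ])), (array([182., 230.]), 0.47, array([ 0.5127, -0.234 ,  0.07  ]))]
clamp0 top [(array([330., 182.]), 0.64, array([ 0.5889, -0.2536,  0.07  ])), (array([333., 193.]), 0.51, array([ 0.5488, -0.2609,  0.07  ])), (array([331., 170.]), 0.46, array([ 0.6382, -0.2654,  0.07  ])), (array([238., 141.]), 0.33, array([0.7783, 0.076 , 0.07  ]))]
```

View pics/end.png

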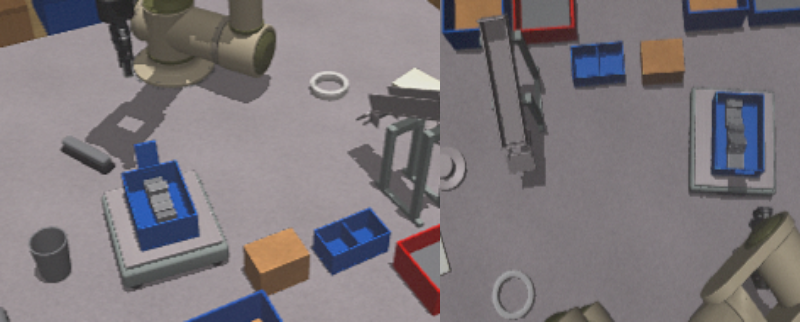

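The bin stands centred on the scale at about (737,135) with all three clamps inside. The chute is empty, the other things are in place and the gripper is clear.

```bash
python3 -c "
from rig import env
print(env.close_job())"
```

```text
the job is handed in; nothing more can be done
None
```

The bin, with all three clamps in it, stands released on the middle of the scale plate; the other bench items look unmoved, and the job was handed in at about 21.5 s with the gripper clear.

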